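Drop the drill template over its locating pins and lock it

ROBOT

A 7-joint arm with a two-finger parallel gripper is mounted at the origin on the work surface. World frame = base frame: x ahead of the robot, y to its left, z up, the work surface at z = 0. Lengths are in m, angles in rad, forces in N, time in s.
With the tool pointing down it reaches from about 0.425 to 0.875 m from the base axis. Payload 4.7 kg.
Tool frame: the origin (TCP) lies on the mounting face of the last link; the fingertips stand 182 mm ahead of it and the grasp point (between the pads) lies 164 mm ahead of it; z points along the fingers, y is the direction in which the jaws open and shut (so a half turn about z gives the same grasp; the last joint's range is limited). The gripper opens to 87 mm and grips with 3 to 60 N. Pads are 19 mm wide; open, the fingers measure 117 mm over their backs; the gripper's body (75 mm by 190 mm) begins 51 mm behind the grasp point.
Start: joints at [-1.275, 0.321, -0.07, 1.45, 0.023, 1.371, -0.057], TCP at [0.181, 0.624, 0.405] pointing down, gripper open.
Joint ranges: [-2.86, 2.86], [-0.3, 2.09], [-1.38, 1.24], [0.06, 2.45], [-1.56, 4.7], [0.09, 2.05], [-2.69, 2.69]. Speed limits (rad/s): [2.57, 2.57, 3.14, 3.14, 3.14, 3.14, 3.14].

INTERFACE

Orientations are given as a rotation vector (axis times angle).
In Python, from bench import ctrl gives the robot as it stands. The module is installed in compiled form; this text tells all that it offers.
- The arm moves only by the tool play_rows, never from a script. Its argument "targets" is text: rows parted by semicolons, each of 7 numbers parted by spaces: the shift along the tool's x, y, z in cm, then the turn, a rotation vector about the tool's x, y, z in rad, then the opening, from -1 (shut) to 1 (fully open). In form: x y z ax ay az grip; .... A call has 1 to 20 rows; each row shifts and turns the pose as measured when the row begins, along the tool's axes as they then stand; what a row does not reach is not made up. A row lasts 1/8 s, in which the tool goes at most 62.5 mm and 10.7 degrees, less where a joint would pass 70% of its speed; a pose out of reach is approached as far as the arm can. A call is refused whole if a number of a shift passes 6.25 or a number of a turn 0.188, either way. A call with a gripper value outside its range is refused whole. The fingers move at their own pace and stop on an object; "newtons" is the grip in N (left out, the last holds). Time passes only in rows, so rows that do not move let the fingers close. It gives the time, the measured TCP pose, the force and the opening at its end, in the units of the state.
- ctrl.get_state(): the state, without advancing time (a new reading comes with each control period).
- ctrl.get_image(name): name is "scene" or "top" or "wrist"; returns a dict with "pixels" (420x560x3 uint8, blue, green, red), "depth" (420x560 float32, m along the optical axis (not along the pixel's ray), 0 where there is no reading), "intrinsics" (3x3 intrinsics, pixels), "k1" (the pictures are not rectified: a ray, as slopes to the right and down, at radius r is drawn at 1 + k1 r^2 times it, then the intrinsics apply), "R" (3x3) and "t" (3): a world point X has camera coordinates R X + t. Camera axes: x right, y down, z forward; pixel columns grow to the right and rows downward; lengths in m; the calibration is good to about 2 mm. A picture is of the moment at which its call begins.
- ctrl.close_job(): hands the job in, once; it reports no verdict.
The state is a dict: "time": time; "joint_positions": joint angles; "qd": joint speeds; "joint_torque": joint torques, N m; "position": TCP position; "tool_rot": TCP orientation; "ft_force": force on the tool from outside, world axes, zero at the start; "torque": the same for the moment, N m; "grip_width": opening from 0.0 (shut) to 1.0 (fully open).
Only numpy, scipy, OpenCV 4.12 (cv2) and the standard library are available. Lean on these libraries where they do the work, as an engineer would, in place of code of your own. Each camera call takes 0.05 s, during which the arm holds its last target.

TASK

Fit the drill template onto the drilling fixture, red end towards the red line and the swing strap: lay it lightly on the tips of the two brass locating pins and slide it about by feel until both holes drop over the pins and it lies flat on the blue blank. Then swing the strap fully across so that it holds the template's red end down, and let go. Never bear on the pins with more than about 20 N, and leave the other things on the bench where they are.

Things in the scene. Friction and masses are not known exactly. Their poses are not given: they have to be found in the camera images.
- template_grip (a point): Centre of the bar of the drill template's black bow handle, over the plate's middle, 38 mm above the plate's underside. Bar 14 x 14 mm in section, 100 mm long along y, a post at either end (clear for 36 mm either way), 23 mm free under it: take it across x from above. The template is a loose flat aluminium plate, 96 (x) by 180 (y) by 8 mm, about 0.46 kg; z up, +y to its red end.
- template_red (a point): Middle of the red-painted end of the template, 84 mm along its +y from the middle, half-way up the plate's thickness. Six dark drill bushes (no holes) are on the plate's top.
- template_hole (a point): Centre, at the underside, of the template's round through hole, 9.4 mm in diameter, 72 mm along +y from the plate's middle.
- template_slot (a point): Centre, at the underside, of the template's through slot, 9.4 (x) by 14.4 (y) mm, 72 mm along -y from the plate's middle.
- fixture_seat (a point): Middle of the top face of the blue blank (88 x 114 x 6 mm) clamped in the drilling fixture, 34 mm above the bench: the face on which the template finally lies flat, with its axes along these and its y middle within 1 mm. The fixture is fixed (steel base plate 150 in x by 246 in y). Axes: z up, +y towards the red line and the strap.
- fixture_red (a point): Point beside the fixture's red line, 84 mm along +y from the seat's middle, at the height of the seat: the seated template's red end comes to lie here, but for the pins' x setting.
- pin_lane_red (a point): Middle of the lane, along the fixture's x, in which the tip of the brass pin next to the strap stands: 72 mm along +y, 8.5 mm above the seat. Both pins (8 mm thick, bullet nose 5.2 mm at the tip) are on one bar, guided square in slots, shimmed and clamped for this job anywhere from -18 to +18 mm along x and -1.5 to +1.5 mm in height from here: not measured, find it by feel.
- pin_lane_far (a point): The same for the other pin, 72 mm along -y and 8.5 mm above the seat's middle. Both pins share the same x and height setting. The template laid on the tips hides them.
- strap (a joint): Swing strap of steel, rad: 0 parked, its 34 mm nose to the fixture's +x, clear of the template; 1.57 (stop) nose to -y, 12 mm over the template's red end. Turns clockwise seen from above, stays where it is left, about 2 N at its knob. Its underside passes 1.5 mm over a seated template and strikes one that is not down.
- strap_pivot (a point): Upright pivot of the strap, at the strap's underside: 28 mm along +x and 112 mm along +y from the seat's middle, 9.5 mm above the seat.
- strap_knob (a point): Centre of the black round knob (24 mm diameter, 24 mm tall, on a 10 mm neck) upright on the strap's tail, 60 mm from the pivot, opposite to the nose, about 78 mm above the bench. At joint value a it lies 60 mm from the pivot in the direction (-cos a, sin a) of the fixture's axes.
- wheel_a: Loose orange wheel ring, 68 mm across, 22 mm tall; leave alone. Origin: centre of its underside.
- wheel_b: Another such orange wheel ring; leave alone. Origin: centre of its underside.
- motor: Loose gear motor standing upright, 37 mm across, 70 mm tall; leave alone. Origin: centre of its underside.
- side_plate: Loose spare blue side plate, 88 x 114 x 6 mm; leave alone. Origin: centre of its underside.
- driver: Loose screwdriver with green handle, 190 mm long; leave alone. Origin: centre of its underside.
- square: Loose engineer's square, 130 x 75 mm; leave alone. Origin: centre of its underside.
- oil: Loose yellow oil bottle, 48 mm across, 130 mm tall; leave alone. Origin: centre of its underside.
Things that resemble listed ones, but are neither listed nor needed, are in the scene too. Of the things that look like the part that bears template_grip, the middle-sized one is meant.

How it is judged:
On the way, in this order (a step that is already met when the one before it is completed fails the run):
1. the template has dropped over both pins and lies flat on the blank, red end to the strap, before the strap is swung over it (z of template_grip in the frame of fixture_seat between 0.035 and 0.0405 m and x of template_grip in the frame of fixture_seat between -0.024 and 0.024 m and y of template_grip in the frame of fixture_seat between -0.008 and 0.008 m and angle between template_grip's own z axis and vertical below 0.025 rad and horizontal distance between template_red and fixture_red below 0.03 m and value of joint strap below 0.6 rad), for 0.2 s.
2. the strap is swung fully across over the seated template (z of template_grip in the frame of fixture_seat between 0.035 and 0.0405 m and x of template_grip in the frame of fixture_seat between -0.024 and 0.024 m and y of template_grip in the frame of fixture_seat between -0.008 and 0.008 m and angle between template_grip's own z axis and vertical below 0.025 rad and horizontal distance between template_red and fixture_red below 0.03 m and value of joint strap above 1.4 rad), for 0.2 s.
At the end, for the whole second after the job is handed in: The template lies at rest flat on the blue blank with both pins in its holes (handle bar 38 mm above the seat to within 2.5 mm, tilt under 0.025 rad, within 24 mm in x and 8 mm in y of the seat's middle, red end within 30 mm of the fixture's red mark), and the strap is swung across to over 1.4 rad (all of step 2 and linear speed of template below 0.01 m/s); the robot touches nothing.
It fails at once if the template is forced: more than 20 N between it and the fixture's locating pins (contact force between template and locator above 20 N).
It fails at once if one of the loose things lying about (wheels, motor, side plate, screwdriver, square, oil bottle) is moved by more than 40 mm (distance of any of wheel_a, wheel_b, motor, side_plate, driver, square, oil from where it was at the start of the episode above 0.04 m).
It also fails if it takes over 67 s, if anything falls off the work surface, if the arm or the gripper's body presses on something with over 40 N, if the wrist force passes 120 N, or if a joint passes its speed limit or range.

## Working session

There is one attempt and no reset: what is moved stays moved. The work goes in short steps, Python scripts to look and compute and a tool call to move; the robot and the scene stay as the last step left them, time stands still between calls to the robot, and variables do not carry over. Pictures are saved under pics/ and viewed, and the job is handed in when it is done.

Besides the shell and the picture viewer there is one more tool, called after "Emit:" as name(argument=value, ...) on one line, values as JSON. play_rows: Moves the arm, as the interface text tells. Its arguments: {"type":"object","properties":{"targets":{"type":"string"},"newtons":{"type":"number"}},"required":["targets"]}

```bash
mkdir -p pics; python3 - <<'E'
from bench import ctrl
import cv2,pickle
s=ctrl.get_state();print(s)
d={}
for n in("scene","top","wrist"):
    i=ctrl.get_image(n);d[n]=i
    cv2.imwrite(f"pics/{n}0.png",i["pixels"]);print(n,i["intrinsics"],i["k1"],i["R"],i["t"])
pickle.dump(d,open("d0.pkl","wb"))
E
```

```text
{'time': 0.0, 'joint_positions': array([-1.27491861,  0.32183672, -0.07007851,  1.4516523 ,  0.0226034 ,
        1.3708271 , -0.05688357]), 'qd': array([ 5.85092057e-04, -8.37898915e-04, -5.52051945e-04, -9.82981278e-05,
        4.18852974e-04,  1.49402092e-03, -2.89539542e-04]), 'joint_torque': array([ 5.89185788e-05, -4.91295683e+01, -4.03866330e-01, -3.12540150e+01,
       -6.39580702e-02,  4.33164428e-02,  1.60900249e-04]), 'position': array([0.18072008, 0.62416041, 0.40366363]), 'tool_rot': array([-4.41064520e-01, -3.11030529e+00,  3.03023523e-03]), 'ft_force': array([-0.19482443, -0.09304792,  0.35602748]), 'torque': array([-0.01883229, -0.0318997 ,  0.06560175]), 'grip_width': 0.9979354567988331}
scene [[427.33122142   0.         282.4949314 ]
 [  0.         427.33122142 208.58818424]
 [  0.           0.           1.        ]] -0.03445175729677323 [[ 0.15375018  0.98804464 -0.01134295]
 [ 0.77546387 -0.12776891 -0.61832911]
 [-0.61238605  0.08627216 -0.78583742]] [-0.08286085 -0.33240145  1.61391519]
top [[441.06365972   0.         276.6372202 ]
 [  0.         441.06365972 210.0238839 ]
 [  0.           0.           1.        ]] -0.1353582492099767 [[-0.01871147 -0.99977372  0.01011885]
 [-0.9937501   0.01748288 -0.11025008]
 [ 0.11004823 -0.01211855 -0.99385237]] [0.00383176 0.50200886 1.10749637]
wrist [[325.77303612   0.         281.7538234 ]
 [  0.         325.77303612 208.09094184]
 [  0.           0.           1.        ]] -0.026080985771499376 [[ 0.27799246  0.96058249 -0.00121631]
 [ 0.91618799 -0.26476378  0.30083168]
 [ 0.28865161 -0.08474331 -0.95367648]] [-0.64908472 -0.0376184   0.39094388]
```

View pics/scene0.png

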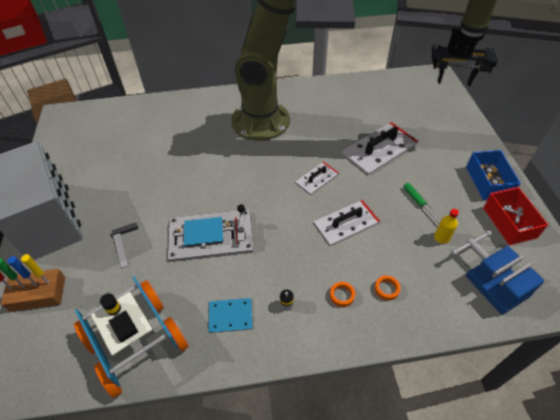

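View pics/top0.png

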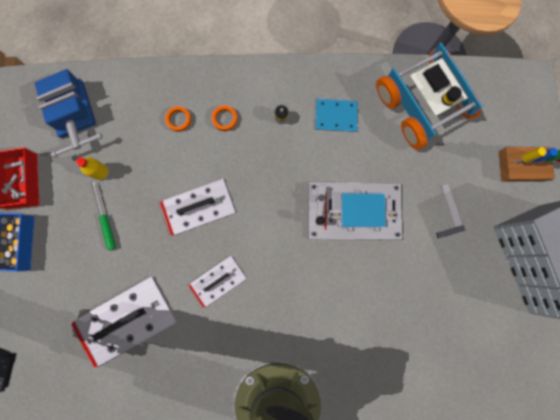

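View pics/wrist0.png

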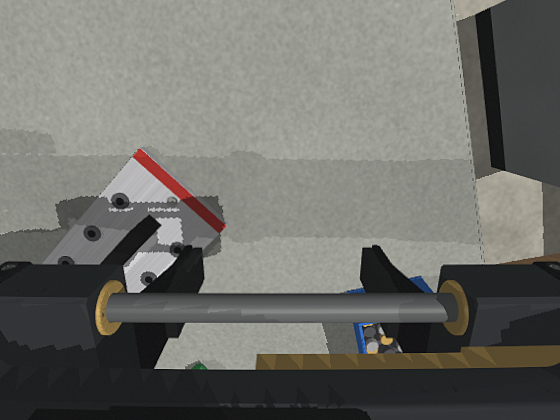

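```bash
cat > h.py <<'E'
import numpy as np,cv2
def cam(i): return i["intrinsics"],np.array([i["k1"],0,0,0,0.]),np.array(i["R"]),np.array(i["t"])
def ray(i,uv):
    K,_,R,t=cam(i);p=(np.atleast_2d(uv).astype(float)-[K[0,2],K[1,2]])/K[0,0]
    q=p.copy()
    for _ in range(20): q=p/(1+i["k1"]*(q**2).sum(1,keepdims=True))
    d=np.c_[q,np.ones(len(q))]@R
    return -R.T@t,d
def plane(i,uv,z):
    o,d=ray(i,uv);return o+d*((z-o[2])/d[:,2:])
def proj(i,X):
    K,_,R,t=cam(i);c=np.atleast_2d(X)@R.T+t;s=c[:,:2]/c[:,2:]
    s=s*(1+i["k1"]*(s**2).sum(1,keepdims=True));return s*K[0,0]+[K[0,2],K[1,2]]
def tri(i1,u1,i2,u2):
    o1,d1=ray(i1,u1);o2,d2=ray(i2,u2);d1=d1[0];d2=d2[0]
    a=np.linalg.lstsq(np.c_[d1,-d2],o2-o1,rcond=None)[0]
    p,q=o1+d1*a[0],o2+d2*a[1];return (p+q)/2,np.linalg.norm(p-q)
E
python3 - <<'E'
import pickle,cv2,numpy as np
from h import *
d=pickle.load(open("d0.pkl","rb"))
t=d["top"];s=d["scene"]
cv2.imwrite("pics/tc.png",cv2.resize(t["pixels"][160:250,150:250],None,fx=7,fy=6,interpolation=cv2.INTER_CUBIC)[:600])
cv2.imwrite("pics/fx.png",cv2.resize(t["pixels"][175:247,300:412],None,fx=7,fy=7,interpolation=cv2.INTER_CUBIC))
cv2.imwrite("pics/fs.png",cv2.resize(s["pixels"][195:265,160:260],None,fx=8,fy=8,interpolation=cv2.INTER_CUBIC))
cv2.imwrite("pics/ts.png",cv2.resize(s["pixels"][190:255,305:390],None,fx=8,fy=8,interpolation=cv2.INTER_CUBIC))
for n in d: print(n,(d[n]["depth"]>0).mean())
# depth based points on template and fixture
for u,v in [(197,207),(190,185),(217,282),(123,322),(363,211),(313,235),(320,220),(400,230)]:
    z=t["depth"][v,u];print((u,v),z, plane(t,(u,v),0.0)[0])
    o,r=ray(t,(u,v)); print('   ',o+r[0]*z)
E
```

```text
scene 0.9959268707482993
top 0.9960204081632653
wrist 0.9961352040816327
(197, 207) 1.1195426 [0.51682325 0.20493451 0.        ]
    [0.51172968 0.19777445 0.04213098]
(190, 185) 1.171747 [0.57618337 0.2238875  0.        ]
    [ 0.57678946  0.22454318 -0.00351871]
(217, 282) 1.1108079 [0.31936626 0.15309421 0.        ]
    [0.32088253 0.14929376 0.03037856]
(123, 322) 1.0636606 [0.21663018 0.40294762 0.        ]
    [0.22557337 0.38095839 0.06443918]
(363, 211) 1.1309198 [ 0.49842492 -0.23490225  0.        ]
    [ 0.49485513 -0.22774333  0.03400345]
(313, 235) 1.1373279 [ 0.43739884 -0.09987883  0.        ]
    [ 0.43638112 -0.09805109  0.01949954]
(320, 220) 1.0737731 [ 0.47659408 -0.11945224  0.        ]
    [ 0.4690853  -0.10980096  0.08721201]
(400, 230) 1.1431011 [ 0.44582137 -0.33284353  0.        ]
    [ 0.44478518 -0.32769968  0.01742144]
```

View pics/tc.png

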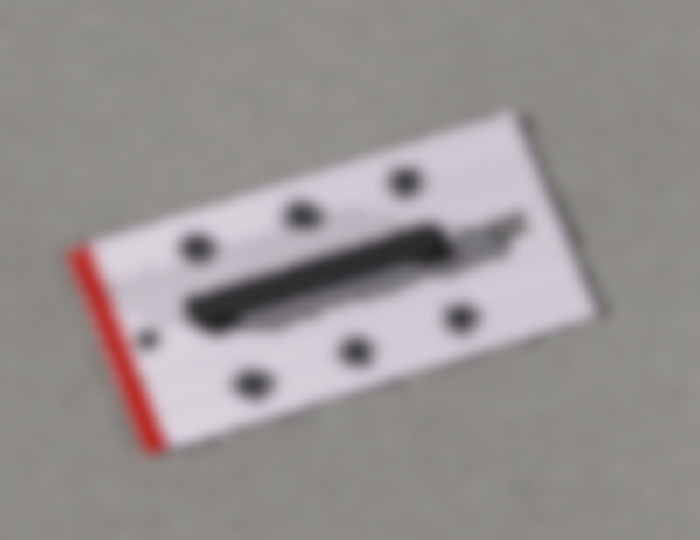

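View pics/fx.png

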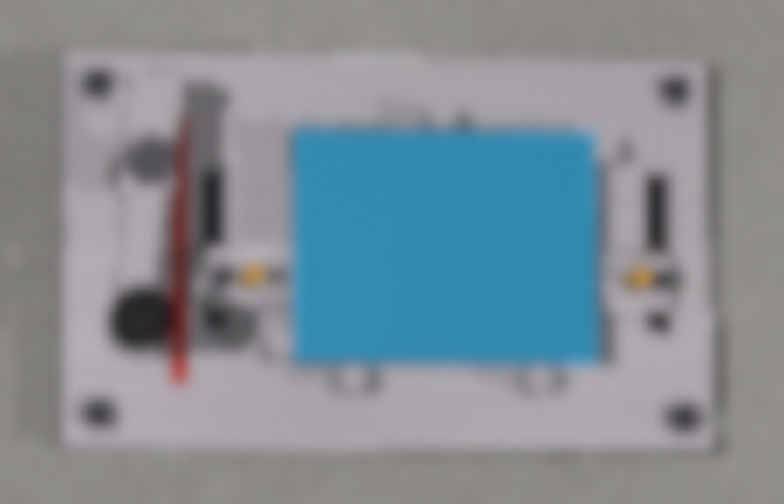

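View pics/fs.png

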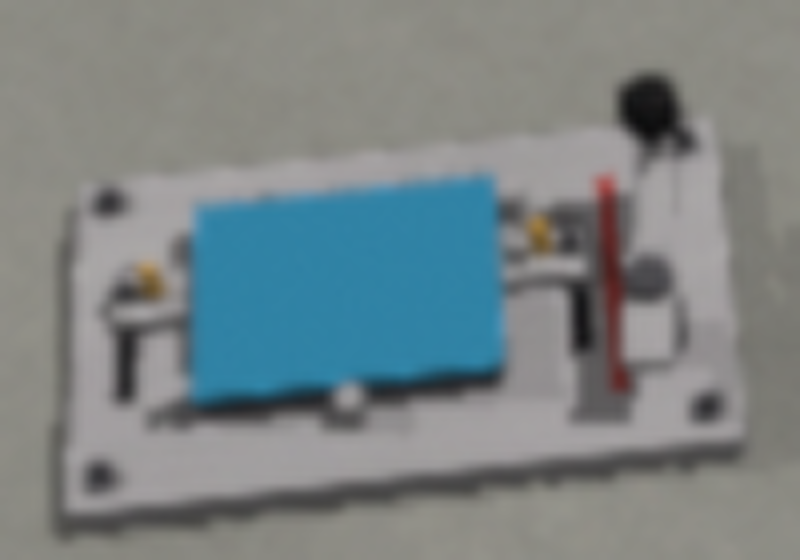

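View pics/ts.png

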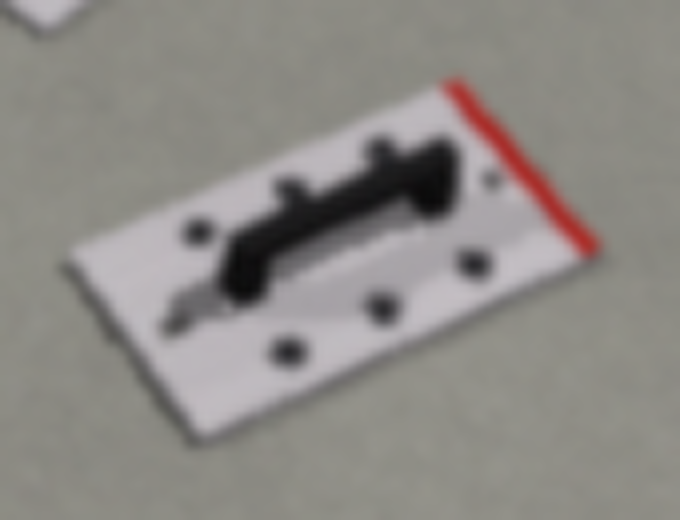

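```bash
cat > m.py <<'E'
import pickle,cv2,numpy as np,sys
from h import *
def rect(i,mask,z,box=None):
    if box is not None:
        b=np.zeros_like(mask);b[box[1]:box[3],box[0]:box[2]]=1;mask=mask*b
    c=max(cv2.findContours(mask.astype(np.uint8),cv2.RETR_EXTERNAL,cv2.CHAIN_APPROX_NONE)[0],key=cv2.contourArea)[:,0,:]
    P=plane(i,c,z)[:,:2]
    (cx,cy),(w,h),a=cv2.minAreaRect((P*1000).astype(np.float32))
    M=cv2.moments(c); 
    bx=cv2.boxPoints(((cx,cy),(w,h),a))
    e=bx[1]-bx[0];f=bx[2]-bx[1]
    l=e if np.hypot(*e)>np.hypot(*f) else f
    l=l/np.hypot(*l); l=l if l[1]>0 else -l
    # centroid of the pixels
    ys,xs=np.nonzero(cv2.drawContours(np.zeros(mask.shape,np.uint8),[c],-1,1,-1))
    Q=plane(i,np.c_[xs,ys],z)[:,:2]
    dQ=Q-Q.mean(0);w_,v_=np.linalg.eigh(dQ.T@dQ);p=v_[:,1];p=p if p[1]>0 else -p
    return dict(centre_mm=np.r_[cx,cy].round(1),size=(round(w,1),round(h,1)),yaw_rect=round(float(np.arctan2(-l[0],l[1])),4),cent=(Q.mean(0)*1000).round(1),yaw_pca=round(float(np.arctan2(-p[0],p[1])),4))
def hsv(i): return cv2.cvtColor(i["pixels"],cv2.COLOR_BGR2HSV)
def blue(i): h=hsv(i);return ((h[...,0]>90)&(h[...,0]<115)&(h[...,1]>130)).astype(np.uint8)
def red(i): h=hsv(i);return (((h[...,0]<6)|(h[...,0]>174))&(h[...,1]>110)&(h[...,2]>60)).astype(np.uint8)
def brass(i): h=hsv(i);return ((h[...,0]>12)&(h[...,0]<28)&(h[...,1]>70)).astype(np.uint8)
E
python3 - <<'E'
from m import *
d=pickle.load(open("d0.pkl","rb"));t=d["top"];s=d["scene"]
for n,i,b in(("top",t,(300,175,412,247)),("scene",s,(160,200,260,262))):
    print(n,"blank",rect(i,blue(i),.034,b))
    m=brass(i);m2=np.zeros_like(m);m2[b[1]:b[3],b[0]:b[2]]=m[b[1]:b[3],b[0]:b[2]]
    k,l,st,c=cv2.connectedComponentsWithStats(m2)
    for j in range(1,k):
        if st[j,4]>2: print(" brass",c[j],st[j,4],plane(i,c[j],.0425)[0])
# template: plate bright relative to bench in saturation
for n,i,b in(("top",t,(150,165,245,245)),("scene",s,(305,190,390,250))):
    h=hsv(i);
    g=((h[...,2]>165)).astype(np.uint8)|red(i)
    g=cv2.morphologyEx(g,cv2.MORPH_CLOSE,np.ones((3,3)))
    print(n,"tmpl",rect(i,g,.008,b)); print("red",rect(i,red(i),.008,b))
    print(h[185,190] if n=="top" else 0, h[b[1]+2,b[0]+2])
E
```

```text
top blank {'centre_mm': array([ 498.3, -228.3]), 'size': (110.0, 83.6), 'yaw_rect': -0.0354, 'cent': array([ 498.6, -228.2]), 'yaw_pca': -0.0271}
 brass [335.875 213.875] 8 [ 0.48783755 -0.15580856  0.0425    ]
 brass [391.33333333 214.11111111] 9 [ 0.48461944 -0.29945129  0.0425    ]
scene blank {'centre_mm': array([ 502.2, -231.5]), 'size': (111.7, 88.8), 'yaw_rect': -0.0191, 'cent': array([ 503.1, -232.5]), 'yaw_pca': -0.0266}
 brass [227.07142857 223.85714286] 14 [ 0.49467207 -0.15863588  0.0425    ]
 brass [178.11111111 229.44444444] 9 [ 0.49171509 -0.30267449  0.0425    ]
top tmpl {'centre_mm': array([516.9, 205.2]), 'size': (97.7, 179.4), 'yaw_rect': 0.3334, 'cent': array([516.9, 204.8]), 'yaw_pca': 0.3331}
red {'centre_mm': array([488.5, 285.6]), 'size': (91.1, 8.3), 'yaw_rect': -1.2301, 'cent': array([488.4, 285.5]), 'yaw_pca': -1.2362}
[ 17  12 148] [ 21  12 143]
scene tmpl {'centre_mm': array([516.1, 202.7]), 'size': (94.9, 178.4), 'yaw_rect': 0.3308, 'cent': array([517.5, 201.3]), 'yaw_pca': 0.332}
red {'centre_mm': array([488.2, 283.3]), 'size': (93.8, 7.8), 'yaw_rect': -1.2375, 'cent': array([488.7, 283.4]), 'yaw_pca': -1.2396}
0 [ 15   9 111]
```

```bash
cat > pl.py <<'E'
import numpy as np,sys
from scipy.spatial.transform import Rotation as Ro
def down(ang): # tool z down, tool y heading ang
    y=np.array([np.cos(ang),np.sin(ang),0]);z=np.array([0,0,-1.]);return np.c_[np.cross(y,z),y,z]
def plan(state,goal,ang,step=.060,mx=.18):
    p=np.array(state["position"]);R=Ro.from_rotvec(state["tool_rot"])
    G=Ro.from_matrix(down(ang));g=np.array(goal,float)
    w=(R.inv()*G).as_rotvec()
    n=int(max(1,np.ceil(np.linalg.norm(g-p)/step-1e-6),np.ceil(np.linalg.norm(w)/mx-1e-6)))
    out=[];pp,RR=p,R
    for k in range(n):
        tgt=p+(g-p)*(k+1)/n;Rt=R*Ro.from_rotvec(w*(k+1)/n)
        out.append((*(RR.inv().apply(tgt-pp)*100).round(2),*(RR.inv()*Rt).as_rotvec().round(3)));pp,RR=tgt,Rt
    print(n,"rows");print("; ".join(" ".join(f"{v:g}" for v in o) for o in out))
    return n
def info(s):
    R=Ro.from_rotvec(s["tool_rot"]).as_matrix();print("t",s["time"],"p",np.round(s["position"],4),"yang",round(float(np.arctan2(R[1,1],R[0,1])),4),"tilt",np.round(R[:2,2],4),"F",np.round(s["ft_force"],2),"M",np.round(s["torque"],2),"w",round(s["grip_width"],3))
E
python3 - <<'E'
from m import *; from pl import *
from bench import ctrl
d=pickle.load(open("d0.pkl","rb"));t=d["top"];s=d["scene"];w=d["wrist"]
for a,b in(((335.9,213.9),(227.1,223.9)),((391.3,214.1),(178.1,229.4))): print(tri(t,a,s,b))
o,r=ray(w,(281,208));st=ctrl.get_state()
R=Ro.from_rotvec(st["tool_rot"])
print("cam in tool",R.inv().apply(o-st["position"]),"axis",R.inv().apply(r[0]))
info(st)
plan(st,[.517,.204,.40],.333)
E
```

```text
(array([ 0.48854657, -0.15811191,  0.03383687]), np.float64(0.0019154683828875598))
(array([ 0.48540349, -0.3031053 ,  0.03384966]), np.float64(0.0026098915165719124))
cam in tool [ 0.0818197  -0.00027787  0.02055951] axis [-0.30048388 -0.00211116  0.9537874 ]
t 0.15 p [0.1807 0.6242 0.4039] yang 1.2891 tilt [-0.0003 -0.0014] F [-0.17  0.42  0.4 ] M [-0.05 -0.   -0.04] w 0.998
9 rows
-4.89 -3.45 0.05 -0 0 0.106; -5.22 -2.91 0.05 -0 0 0.106; -5.5 -2.34 0.05 -0 0 0.106; -5.72 -1.74 0.05 -0 0 0.106; -5.87 -1.13 0.05 -0 0 0.106; -5.96 -0.5 0.05 -0 0 0.106; -5.98 0.14 0.04 -0 0 0.106; -5.93 0.77 0.04 -0 0 0.106; -5.81 1.4 0.04 -0 0 0.106
```

Emit:
play_rows(targets="-4.9 -3.4 0 0 0 0.106 1; -5.2 -2.9 0 0 0 0.106 1; -5.5 -2.3 0 0 0 0.106 1; -5.7 -1.7 0 0 0 0.106 1; -5.9 -1.1 0 0 0 0.106 1; -6 -0.5 0 0 0 0.106 1; -6 0.1 0 0 0 0.106 1; -6 0.8 0 0 0 0.106 1; -5.9 1.4 0 0 0 0.106 1", newtons=30)

```text
time: 1.27
position: [0.5199, 0.1917, 0.4006]
tool_rot: [-1.843, -2.542, 0.004]
ft_force: [-0.4, 1.4, 0.3]
grip_width: 1.003
```

```bash
python3 - <<'E'
from pl import *
from bench import ctrl
s=ctrl.get_state();info(s);plan(s,[.533,.157,.36],.333)
E
```

```text
t 1.275 p [0.5199 0.1917 0.4006] yang 0.3163 tilt [-0.0034 -0.0009] F [-0.35  1.4   0.3 ] M [-0.01 -0.04 -0.05] w 1.003
1 rows
-3.71 0.18 4.06 -0.004 -0 -0.017
```

Emit:
play_rows(targets="-3.7 0.2 4 -0.004 0 -0.017 1; 0 0 0 0 0 0 1")

```text
time: 1.52
position: [0.5359, 0.1498, 0.3596]
tool_rot: [1.834, 2.547, -0.001]
ft_force: [0.0, 0.7, -0.4]
grip_width: 1.001
```

```bash
python3 - <<'E'
from m import *
from pl import *
from bench import ctrl
i=ctrl.get_image("wrist");s=ctrl.get_state();info(s);pickle.dump((i,s),open("wt.pkl","wb"))
cv2.imwrite("pics/wt.png",i["pixels"])
plan(s,[.50,-.28,.36],-.025)
E
```

```text
t 1.575 p [0.5363 0.152  0.3618] yang 0.325 tilt [0.0059 0.0006] F [ 0.44  0.46 -0.05] M [-0.04  0.    0.01] w 1.001
8 rows
-4.97 -2.15 0.02 0.001 0 0.044; -5.06 -1.93 0.02 0.001 0 0.044; -5.14 -1.71 0.02 0.001 0 0.044; -5.21 -1.48 0.02 0.001 0 0.044; -5.27 -1.26 0.02 0.001 0 0.044; -5.32 -1.02 0.02 0.001 0 0.044; -5.36 -0.79 0.02 0.001 0 0.044; -5.39 -0.56 0.02 0.001 0 0.044
```

View pics/wt.png

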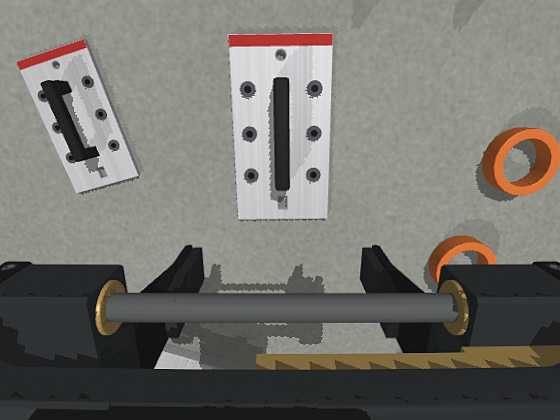

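Emit:
play_rows(targets="-5 -2.1 0 0 0 0.044 1; -5.1 -1.9 0 0 0 0.044 1; -5.1 -1.7 0 0 0 0.044 1; -5.2 -1.5 0 0 0 0.044 1; -5.3 -1.3 0 0 0 0.044 1; -5.3 -1 0 0 0 0.044 1; -5.4 -0.8 0 0 0 0.044 1; -5.4 -0.6 0 0 0 0.044 1; 0 0 0 0 0 0 1")

```text
time: 2.7
position: [0.5075, -0.2765, 0.3687]
tool_rot: [2.223, 2.203, 0.035]
ft_force: [0.7, 1.0, -0.5]
grip_width: 1.001
```

```bash
python3 - <<'E'
from m import *
from pl import *
from bench import ctrl
i=ctrl.get_image("wrist");s=ctrl.get_state();info(s);pickle.dump((i,s),open("wf.pkl","wb"))
cv2.imwrite("pics/wf.png",i["pixels"])
E
```

```text
t 2.75 p [ 0.5087 -0.2736  0.3685] yang -0.0047 tilt [0.0245 0.0101] F [0.34 0.02 0.5 ] M [-0.04  0.04  0.03] w 1.001
```

View pics/wf.png

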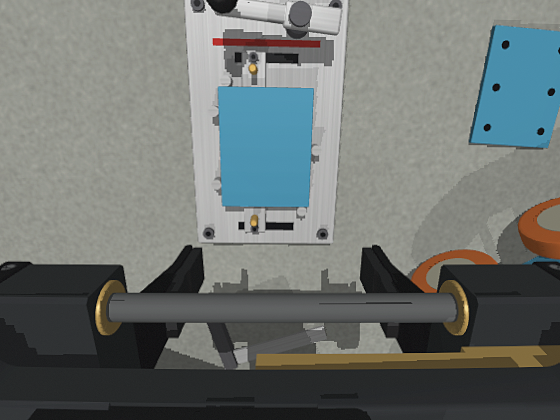

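```bash
python3 - <<'E'
from m import *
from pl import *
i,s=pickle.load(open("wf.pkl","rb"))
print("blank",rect(i,blue(i),.034,(180,70,350,225)))
for (u0,v0) in ((228,45),(230,197)):
    c=i["pixels"][v0:v0+40,u0:u0+50];cv2.imwrite(f"pics/p{v0}.png",cv2.resize(c,None,fx=12,fy=12,interpolation=cv2.INTER_NEAREST))
m=brass(i);m[:, :180]=0;m[:,350:]=0;m[240:]=0
k,l,st,c=cv2.connectedComponentsWithStats(m)
for j in range(1,k):
    if st[j,4]>4: print(st[j],c[j],plane(i,c[j],.0425)[0], [round(float(i["depth"][int(round(c[j][1]))+e,int(round(c[j][0]))]),4) for e in(-3,-2,-1,0,1,2,3)])
o,r=ray(i,(266,147));print(o+r[0]*i["depth"][147,266], plane(i,(266,147),.034))
# template
i,s2=pickle.load(open("wt.pkl","rb"))
h=hsv(i);g=(((h[...,2]>170)&(h[...,1]<40))|(red(i)>0)).astype(np.uint8);g=cv2.morphologyEx(g,cv2.MORPH_CLOSE,np.ones((5,5)))
b=(215,25,345,235)
print("tmpl",rect(i,g,.008,b));print("red",rect(i,red(i),.008,b))
dk=((h[...,2]<60)).astype(np.uint8);b=(268,70,295,195);print("bar",rect(i,dk,.045,b))
E
```

```text
blank {'centre_mm': array([ 501.4, -231.3]), 'size': (113.0, 86.9), 'yaw_rect': -0.0273, 'cent': array([ 501.4, -228.3]), 'yaw_pca': -0.0254}
[249  64   9  11  74] [252.74324324  68.98648649] [ 0.49222106 -0.16040892  0.0425    ] [0.2822, 0.2843, 0.2834, 0.284, 0.2837, 0.2847, 0.2872]
[250 215   8  12  76] [253.81578947 220.36842105] [ 0.48853839 -0.3000058   0.0425    ] [0.3325, 0.33, 0.3276, 0.3262, 0.3256, 0.3251, 0.3249]
[ 0.50202774 -0.22920856  0.0320507 ] [[ 0.50207426 -0.22899203  0.034     ]]
tmpl {'centre_mm': array([519.3, 202.6]), 'size': (96.2, 180.0), 'yaw_rect': 0.3328, 'cent': array([517.1, 209.4]), 'yaw_pca': 0.3321}
red {'centre_mm': array([491.8, 282.6]), 'size': (95.2, 9.4), 'yaw_rect': -1.2337, 'cent': array([491.7, 282.6]), 'yaw_pca': -1.2334}
bar {'centre_mm': array([519.5, 202.4]), 'size': (13.1, 97.6), 'yaw_rect': 0.3371, 'cent': array([518.5, 205. ]), 'yaw_pca': 0.3321}
```

View pics/p45.png

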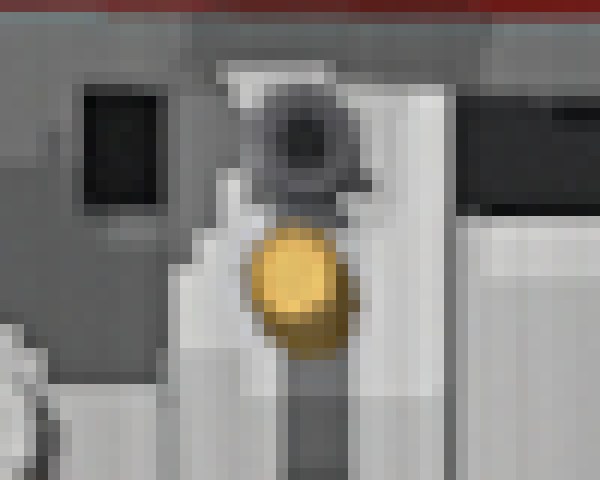

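View pics/p197.png

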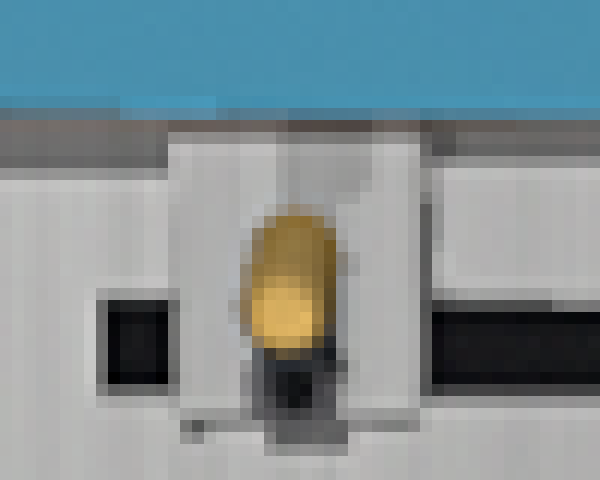

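```bash
python3 - <<'E'
from m import *
from pl import *
from bench import ctrl
i,s=pickle.load(open("wf.pkl","rb"))
for z in(.041,.0425,.044):
    p=plane(i,[(252.1,67.2),(253.25,222.75)],z)*1000;d=p[0]-p[1];print(z,p.round(1),"mid",p.mean(0).round(1),"dist",np.hypot(*d[:2]).round(1),"yaw",np.arctan2(-d[0],d[1]).round(4))
c=np.array([501.4,-231.3]);y=-.026
m=plane(i,[(252.1,67.2),(253.25,222.75)],.0425)[:,:2].mean(0)*1000-c
print("pins in seat frame",m@[np.cos(y),np.sin(y)],m@[-np.sin(y),np.cos(y)])
# template hole in wt
it,_=pickle.load(open("wt.pkl","rb"))
cv2.imwrite("pics/hole.png",cv2.resize(it["pixels"][25:75,255:310],None,fx=10,fy=10,interpolation=cv2.INTER_NEAREST))
s=ctrl.get_state();info(s);plan(s,[.519,.203,.30],.333)
E
```

```text
0.041 [[ 491.6 -158.8   41. ]
 [ 487.8 -303.    41. ]] mid [ 489.7 -230.9   41. ] dist 144.3 yaw -0.0266
0.0425 [[ 491.7 -159.    42.5]
 [ 487.9 -302.5   42.5]] mid [ 489.8 -230.7   42.5] dist 143.6 yaw -0.0266
0.044 [[ 491.8 -159.1   44. ]
 [ 488.  -302.    44. ]] mid [ 489.9 -230.5   44. ] dist 142.9 yaw -0.0266
pins in seat frame -11.611091279752678 0.27083504618955695
t 2.75 p [ 0.5087 -0.2736  0.3685] yang -0.0047 tilt [0.0245 0.0101] F [0.34 0.02 0.5 ] M [-0.04  0.04  0.03] w 1.001
9 rows
5.29 0.07 0.82 0.003 -0.001 -0.038; 5.28 0.27 0.81 0.003 -0.001 -0.038; 5.27 0.47 0.81 0.003 -0.001 -0.038; 5.25 0.67 0.8 0.003 -0.001 -0.038; 5.22 0.87 0.8 0.003 -0.001 -0.038; 5.18 1.07 0.79 0.003 -0.001 -0.038; 5.14 1.26 0.78 0.003 -0.001 -0.038; 5.09 1.46 0.78 0.003 -0.001 -0.038; 5.03 1.65 0.77 0.003 -0.001 -0.038
```

View pics/hole.png

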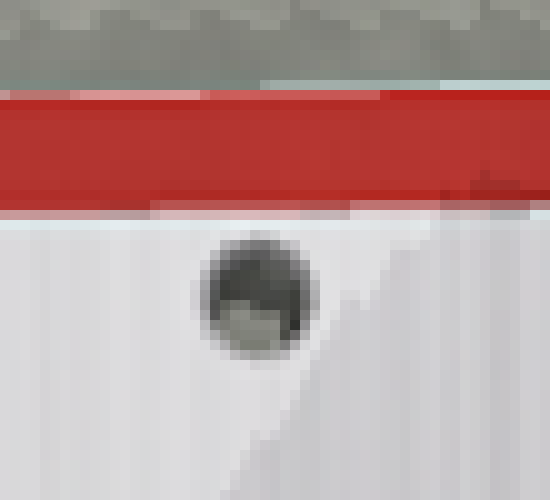

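Emit:
play_rows(targets="5.3 0.1 0.8 0.003 -0.001 -0.038 1; 5.3 0.3 0.8 0.003 -0.001 -0.038 1; 5.3 0.5 0.8 0.003 -0.001 -0.038 1; 5.3 0.7 0.8 0.003 -0.001 -0.038 1; 5.2 0.9 0.8 0.003 -0.001 -0.038 1; 5.2 1.1 0.8 0.003 -0.001 -0.038 1; 5.1 1.3 0.8 0.003 -0.001 -0.038 1; 5.1 1.5 0.8 0.003 -0.001 -0.038 1; 5 1.6 0.8 0.003 -0.001 -0.038 1")

```text
time: 3.88
position: [0.5101, 0.2396, 0.3064]
tool_rot: [1.759, 2.597, 0.022]
ft_force: [0.7, -0.2, 0.1]
grip_width: 0.995
```

```bash
python3 - <<'E'
from m import *
from pl import *
from bench import ctrl
it,_=pickle.load(open("wt.pkl","rb"))
p=plane(it,(280.3,54.3),.008)[0]*1000;print("hole top",p, "centre from it",p[:2]-72*np.array([-np.sin(.333),np.cos(.333)]))
s=ctrl.get_state();info(s);plan(s,[.519,.203,.202],.333)
E
```

```text
hole top [495.75431007 270.63978212   8.        ] centre from it [519.28964797 202.59503309]
t 3.875 p [0.5101 0.2396 0.3064] yang 0.3802 tilt [0.0118 0.0086] F [ 0.7  -0.16  0.13] M [-0.06  0.03  0.03] w 0.995
2 rows
-1.88 -0.34 5.21 0.007 -0.002 0.024; -1.88 -0.26 5.22 0.007 -0.002 0.024
```

Emit:
play_rows(targets="-1.9 -0.3 2 0.007 -0.002 0.024 1; -1.9 -0.3 2 0.007 -0.002 0.024 1; 0 0 0 0 0 0 1")

```text
time: 4.25
position: [0.5148, 0.2118, 0.2647]
tool_rot: [-1.801, -2.57, -0.003]
ft_force: [0.3, 0.4, 0.8]
grip_width: 0.997
```

```bash
python3 - <<'E'
from m import *
from pl import *
from bench import ctrl
s=ctrl.get_state();info(s);plan(s,[.5193,.2026,.204],.333)
E
```

```text
t 4.25 p [0.5148 0.2118 0.2647] yang 0.3484 tilt [-0.002   0.0035] F [0.32 0.36 0.79] M [-0.05  0.04 -0.02] w 0.997
2 rows
-0.52 0.06 3.03 -0 -0.002 0.008; -0.51 0.06 3.04 -0 -0.002 0.008
```

Emit:
play_rows(targets="-1 0.1 2 0 -0.002 0.015 1; 0 0 2 0 0 0 1; 0 0 1.5 0 0 0 1; 0 0 0 0 0 0 1")

```text
time: 4.75
position: [0.5203, 0.201, 0.2109]
tool_rot: [-1.828, -2.553, -0.009]
ft_force: [0.5, 0.3, 0.0]
grip_width: 1.0
```

```bash
python3 - <<'E'
from m import *
from pl import *
from bench import ctrl
s=ctrl.get_state();info(s);plan(s,[.5193,.2026,.202],.333)
E
```

```text
t 4.75 p [0.5203 0.201  0.2109] yang 0.3281 tilt [0.0021 0.0054] F [0.54 0.34 0.01] M [-0.11  0.06 -0.06] w 1.0
1 rows
0.17 -0.04 0.89 0.004 -0.004 -0.005
```

Emit:
play_rows(targets="0.2 0 0.9 0.004 -0.004 -0.005 1; 0 0 0 0 0 0 1")

```text
time: 5.0
position: [0.5201, 0.2034, 0.2026]
tool_rot: [1.822, 2.559, 0.003]
ft_force: [-0.8, 0.5, -0.5]
grip_width: 1.0
```

```bash
python3 - <<'E'
from m import *
from pl import *
from bench import ctrl
s=ctrl.get_state();info(s);plan(s,[.5193,.2026,.202],.333)
E
```

```text
t 5.0 p [0.5201 0.2034 0.2026] yang 0.3333 tilt [0.0012 0.0013] F [-0.75  0.48 -0.55] M [-0.14  0.02  0.01] w 1.0
1 rows
-0.05 -0.11 0.06 0.002 -0.001 0
```

Emit:
play_rows(targets="0 -0.1 0 0 0 0 -1; 0 0 0 0 0 0 -1; 0 0 0 0 0 0 -1; 0 0 0 0 0 0 -1; 0 0 0 0 0 0 -1; 0 0 0 0 0 0 -1", newtons=40)

```text
time: 5.75
position: [0.5196, 0.2035, 0.2039]
tool_rot: [1.821, 2.558, 0.006]
ft_force: [0.5, 0.4, 0.5]
grip_width: 0.401
```

```bash
python3 - <<'E'
from m import *
from pl import *
from bench import ctrl
s=ctrl.get_state();info(s);plan(s,[.5193,.2026,.202],.333)
E
```

```text
t 5.75 p [0.5196 0.2035 0.2039] yang 0.3336 tilt [0.0031 0.0025] F [0.53 0.42 0.47] M [-0.05  0.02 -0.02] w 0.401
1 rows
-0.07 -0.06 0.19 0.004 -0.001 0.001
```

Emit:
play_rows(targets="0 0 0.1 0.003 0 0 -1; 0 0 0 0 0 0 -1; 0 0 0 0 0 0 -1; 0 0 0 0 0 0 -1; 0 0 0 0 0 0 -1")

```text
time: 6.38
position: [0.5192, 0.2033, 0.2027]
tool_rot: [-1.821, -2.558, 0.001]
ft_force: [-1.3, -0.9, 0.5]
grip_width: 0.154
```

```bash
python3 - <<'E'
from m import *
from pl import *
from bench import ctrl
s=ctrl.get_state();info(s);plan(s,[.5193,.2026,.202],.333)
E
```

```text
t 6.375 p [0.5192 0.2033 0.2027] yang 0.3337 tilt [-0.0017  0.0008] F [-1.33 -0.92  0.51] M [-0.1   0.32  0.01] w 0.154
1 rows
-0.07 -0.01 0.07 -0.001 -0.001 0.001
```

Emit:
play_rows(targets="0 0 -3 0 0 0 -1; 0 0 -4 0 0 0 -1; 0 0 -4 0 0 0 -1; 0 0 0 0 0 0 -1")

```text
time: 6.88
position: [0.5176, 0.2027, 0.31]
tool_rot: [-1.819, -2.555, 0.013]
ft_force: [0.2, 0.9, -5.1]
grip_width: 0.153
```

```bash
python3 - <<'E'
from m import *
from pl import *
from bench import ctrl
s=ctrl.get_state();info(s);plan(s,[.49,-.20,.315],-.026,step=.055)
E
```

```text
t 6.875 p [0.5176 0.2027 0.31  ] yang 0.3334 tilt [-0.0089 -0.004 ] F [ 0.24  0.89 -5.1 ] M [-0.03 -0.07 -0.03] w 0.153
8 rows
-4.64 -1.97 -0.04 -0.001 0 0.045; -4.73 -1.76 -0.04 -0.001 0 0.045; -4.8 -1.55 -0.05 -0.001 0 0.045; -4.87 -1.33 -0.05 -0.001 0 0.045; -4.92 -1.11 -0.05 -0.001 0 0.045; -4.97 -0.89 -0.06 -0.001 0 0.045; -5 -0.67 -0.06 -0.001 0 0.045; -5.03 -0.44 -0.06 -0.001 0 0.045
```

Lifted; weight reads about 4.5–5 N.

Emit:
play_rows(targets="-4.6 -2 0 0 0 0.045 -1; -4.7 -1.8 0 0 0 0.045 -1; -4.8 -1.6 0 0 0 0.045 -1; -4.9 -1.3 0 0 0 0.045 -1; -4.9 -1.1 0 0 0 0.045 -1; -5 -0.9 0 0 0 0.045 -1; -5 -0.7 0 0 0 0.045 -1; -5 -0.4 0 0 0 0.045 -1; 0 0 0 0 0 0 -1")

```text
time: 8.0
position: [0.4784, -0.2094, 0.2916]
tool_rot: [-2.247, -2.17, 0.05]
ft_force: [-0.3, 1.1, -4.4]
grip_width: 0.155
```

```bash
python3 - <<'E'
from m import *
from pl import *
from bench import ctrl
s=ctrl.get_state();info(s);plan(s,[.4898,-.230,.28],-.026)
E
```

```text
t 8.0 p [ 0.4784 -0.2094  0.2916] yang -0.0348 tilt [-0.0349 -0.0095] F [-0.32  1.1  -4.35] M [ 0.05 -0.02  0.04] w 0.155
1 rows
-2.01 1.25 1.14 -0.035 0.011 -0.009
```

Emit:
play_rows(targets="-2 1.2 0.6 -0.034 0.01 -0.009 -1; 0 0 0 0 0 0 -1; 0 0 0 0 0 0 -1")

```text
time: 8.38
position: [0.4876, -0.2277, 0.279]
tool_rot: [-2.243, -2.187, 0.008]
ft_force: [0.5, -0.1, -5.2]
grip_width: 0.155
```

```bash
python3 - <<'E'
from m import *
from pl import *
from bench import ctrl
i=ctrl.get_image("wrist");s=ctrl.get_state();info(s);pickle.dump((i,s),open("wh.pkl","wb"))
cv2.imwrite("pics/wh.png",i["pixels"])
i=ctrl.get_image("scene");cv2.imwrite("pics/sh.png",cv2.resize(i["pixels"][150:290,120:300],None,fx=4,fy=4))
plan(s,[.4898,-.230,.265],-.026)
E
```

```text
t 8.425 p [ 0.4876 -0.2277  0.2791] yang -0.0247 tilt [-0.0095  0.0025] F [ 0.15  0.08 -5.73] M [-0.15  0.05 -0.  ] w 0.157
1 rows
-0.22 0.24 1.41 -0.01 -0.002 0.001
```

View pics/wh.png

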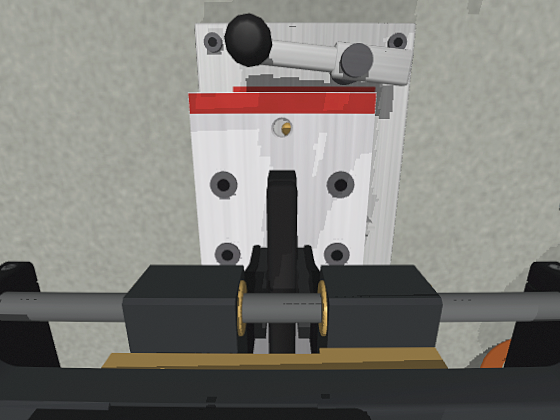

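View pics/sh.png

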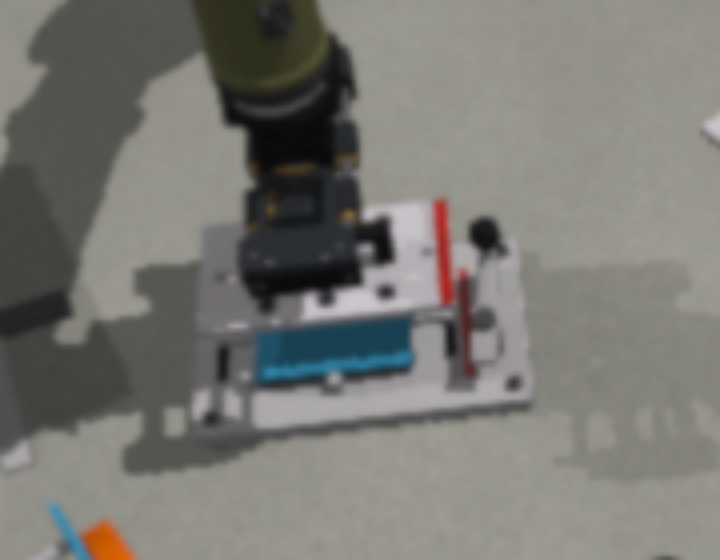

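```bash
python3 - <<'E'
from m import *
from pl import *
i,s=pickle.load(open("wh.pkl","rb"))
cv2.imwrite("pics/hc.png",cv2.resize(i["pixels"][110:145,260:310],None,fx=14,fy=14,interpolation=cv2.INTER_NEAREST))
for uv in[(282.8,127.3)]: print(plane(i,uv,.0844)*1000)
print(plane(i,[(286.8,128)],.0425)*1000, proj(i,[.4917,-.159,.0425]))
E
```

```text
[[ 489.13425917 -155.4197835    84.4       ]]
[[ 491.4137721  -158.35833101   42.5       ]] [[287.26231162 129.00435979]]
```

View pics/hc.png

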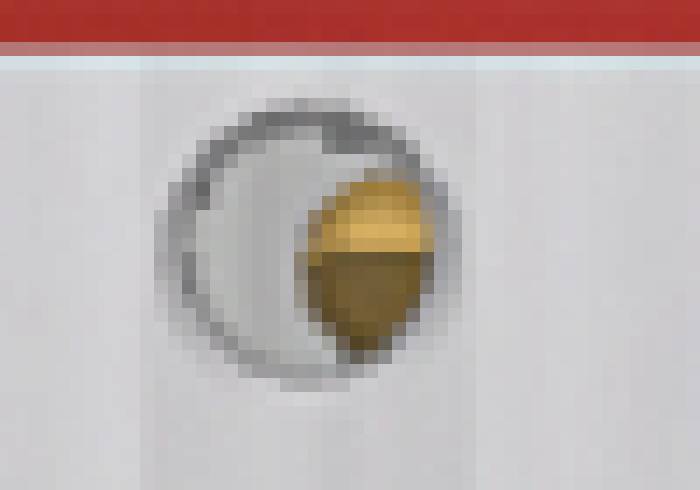

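```bash
python3 - <<'E'
from pl import *
from bench import ctrl
s=ctrl.get_state();plan(s,[.4892,-.2304,.254],-.026)
E
```

```text
1 rows
-0.25 0.17 2.56 -0.009 -0.002 0.001
```

Emit:
play_rows(targets="-0.2 0.2 1 -0.009 -0.002 0.001 -1; 0 0 1 0 0 0 -1; 0 0 0.4 0 0 0 -1; 0 0 0 0 0 0 -1")

```text
time: 8.98
position: [0.4899, -0.2282, 0.2534]
tool_rot: [-2.247, -2.195, -0.001]
ft_force: [0.4, 0.1, -4.7]
grip_width: 0.157
```

```bash
cat > look.py <<'E'
from m import *
from pl import *
from bench import ctrl
import sys
n=sys.argv[1];g=[float(v) for v in sys.argv[2:5]]
i=ctrl.get_image("wrist");s=ctrl.get_state();info(s);pickle.dump((i,s),open(n+".pkl","wb"))
cv2.imwrite(f"pics/{n}.png",cv2.resize(i["pixels"][100:150,245:325],None,fx=9,fy=9,interpolation=cv2.INTER_NEAREST))
plan(s,g,-.026)
E
python3 look.py l1 .4892 -.2304 .25
```

```text
t 9.025 p [ 0.4899 -0.2282  0.2536] yang -0.023 tilt [0.0005 0.001 ] F [ 0.57  0.42 -5.84] M [-0.11  0.04 -0.03] w 0.152
1 rows
-0.22 -0.07 0.35 0.001 -0.001 0.003
```

View pics/l1.png

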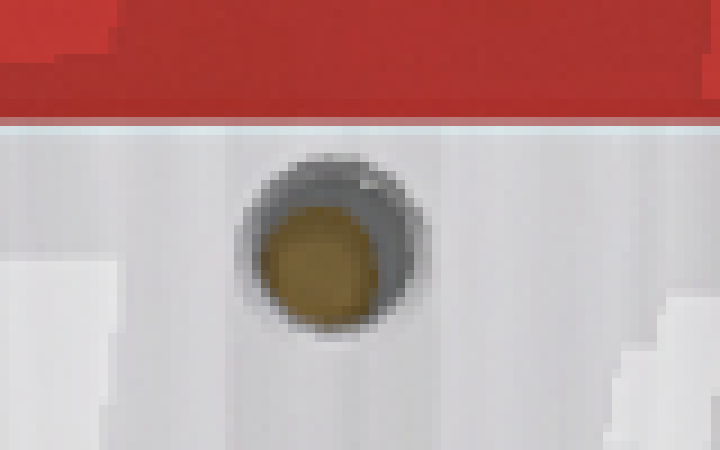

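```bash
python3 - <<'E'
from m import *
from pl import *
i,s=pickle.load(open("l1.pkl","rb"))
h=plane(i,(281.7,126.7),.0589)*1000;p=plane(i,(279.8,128.6),.0425)*1000
print(h,p,h-p)
E
```

```text
[[ 492.60867898 -156.02330338   58.9       ]] [[ 491.49679784 -158.00757578   42.5       ]] [[ 1.11188113  1.9842724  16.4       ]]
```

Emit:
play_rows(targets="-0.2 -0.1 0.3 0 0 0.003 -1; 0 0 0.2 0 0 0 -1; 0 0 0 0 0 0 -1")

```text
time: 9.4
position: [0.489, -0.2307, 0.2488]
tool_rot: [2.25, 2.191, 0.003]
ft_force: [0.2, 0.0, -6.1]
grip_width: 0.158
```

```bash
python3 look.py l2 .4888 -.2302 .2467
```

```text
t 9.45 p [ 0.4891 -0.2307  0.2489] yang -0.0265 tilt [0.0019 0.0006] F [-0.27 -0.33 -5.51] M [-0.07  0.02 -0.  ] w 0.157
1 rows
0.05 -0.03 0.22 0.002 -0.001 -0.001
```

View pics/l2.png

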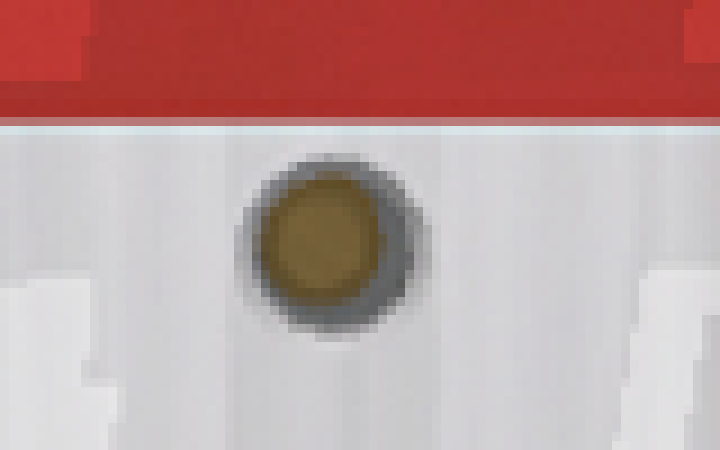

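```bash
python3 - <<'E'
from m import *
i,s=pickle.load(open("l2.pkl","rb"))
h=plane(i,(281.7,126.7),.0542)*1000
for z in (.041,.0425,.044):
  p=plane(i,(280.05,125.9),z)*1000
  print(z,h,p,h-p)
E
```

```text
0.041 [[ 492.31817784 -158.54568305   54.2       ]] [[ 491.41976105 -158.85630973   41.        ]] [[ 0.89841678  0.31062668 13.2       ]]
0.0425 [[ 492.31817784 -158.54568305   54.2       ]] [[ 491.42554832 -158.77231528   42.5       ]] [[ 0.89262952  0.22663223 11.7       ]]
0.044 [[ 492.31817784 -158.54568305   54.2       ]] [[ 491.43133558 -158.68832084   44.        ]] [[ 0.88684226  0.14263779 10.2       ]]
```

Emit:
play_rows(targets="0 -0.09 0.2 0.002 -0.001 0 -1; 0 0 0.1 0 0 0 -1; 0 0 0 0 0 0 -1")

```text
time: 9.82
position: [0.4882, -0.2307, 0.2459]
tool_rot: [2.25, 2.192, -0.0]
ft_force: [0.4, -0.9, -4.8]
grip_width: 0.152
```

```bash
python3 look.py l3 .4883 -.2309 .242
```

```text
t 9.875 p [ 0.4882 -0.2307  0.2459] yang -0.0264 tilt [-0.     -0.0004] F [-0.49 -0.5  -5.65] M [-0.03  0.08  0.  ] w 0.156
1 rows
-0.02 0.02 0.39 -0 0 -0
```

View pics/l3.png

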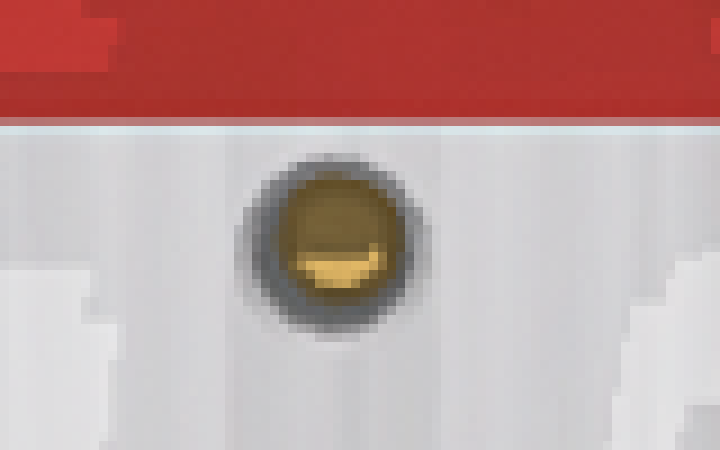

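Emit:
play_rows(targets="0 0.05 0.2 0 0 0 -1; 0 0 0 0 0 0 -1")

```text
time: 10.12
position: [0.4888, -0.2306, 0.2438]
tool_rot: [2.25, 2.192, -0.0]
ft_force: [-0.1, 0.4, -6.1]
grip_width: 0.155
```

Emit:
play_rows(targets="0 0 0.2 0 0 0 -1; 0 0 0 0 0 0 -1")

```text
time: 10.38
position: [0.4888, -0.2307, 0.2416]
tool_rot: [2.25, 2.192, -0.0]
ft_force: [0.1, -0.2, -5.5]
grip_width: 0.153
```

```bash
python3 look.py l4 .4887 -.2309 .240
```

```text
t 10.425 p [ 0.4888 -0.2307  0.2417] yang -0.0263 tilt [ 0.0003 -0.0005] F [-0.84 -0.17 -5.23] M [-0.06  0.03 -0.01] w 0.156
1 rows
-0.02 -0.01 0.17 0 0 -0
```

View pics/l4.png

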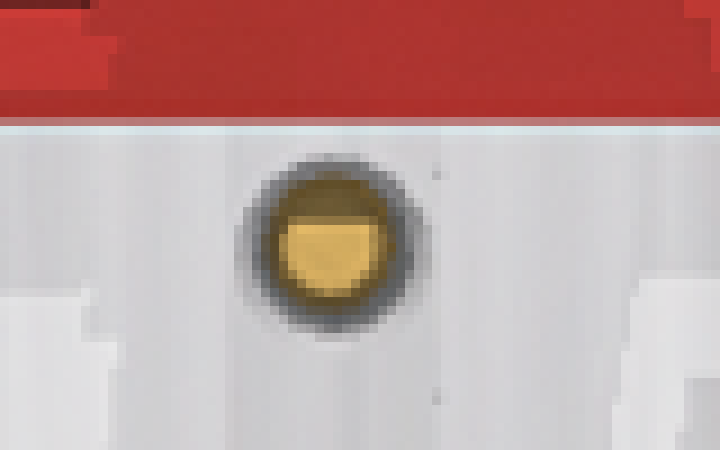

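Emit:
play_rows(targets="0 0 0.15 0 0 0 -1; 0 0 0 0 0 0 -1")

```text
time: 10.68
position: [0.4889, -0.2307, 0.2402]
tool_rot: [2.25, 2.192, -0.0]
ft_force: [0.1, 0.0, -6.1]
grip_width: 0.157
```

Emit:
play_rows(targets="0 0 0.1 0 0 0 -1; 0 0 0 0 0 0 -1")

```text
time: 10.92
position: [0.4889, -0.2307, 0.2391]
tool_rot: [2.25, 2.192, -0.0]
ft_force: [-0.4, -0.1, -4.1]
grip_width: 0.154
```

```bash
python3 look.py l5 .4887 -.2309 .2367
```

```text
t 10.975 p [ 0.4889 -0.2308  0.2392] yang -0.0263 tilt [ 0.0006 -0.0005] F [-0.35 -0.05 -5.12] M [-0.07  0.08 -0.  ] w 0.156
1 rows
-0.01 -0.02 0.25 0.001 0.001 -0
```

Emit:
play_rows(targets="0 0 0.1 0 0 0 -1; 0 0 0 0 0 0 -1")

```text
time: 11.22
position: [0.4889, -0.2307, 0.2382]
tool_rot: [2.25, 2.191, 0.0]
ft_force: [0.5, -0.0, -5.1]
grip_width: 0.151
```

Emit:
play_rows(targets="0 0 0.1 0 0 0 -1; 0 0 0 0 0 0 -1")

```text
time: 11.48
position: [0.4889, -0.2308, 0.2371]
tool_rot: [2.25, 2.191, 0.0]
ft_force: [-0.1, 0.5, -5.3]
grip_width: 0.159
```

Emit:
play_rows(targets="0 0 0.05 0 0 0 -1; 0 0 0 0 0 0 -1")

```text
time: 11.72
position: [0.489, -0.2309, 0.2368]
tool_rot: [2.25, 2.191, 0.0]
ft_force: [0.6, 0.2, -4.3]
grip_width: 0.158
```

```bash
python3 look.py l6 .4887 -.2309 .2367
```

```text
t 11.775 p [ 0.489  -0.2308  0.2368] yang -0.0263 tilt [ 0.001  -0.0006] F [ 0.36  0.28 -4.56] M [-0.06  0.13 -0.03] w 0.156
1 rows
-0.01 -0.03 0.01 0.001 0.001 -0
```

View pics/l6.png

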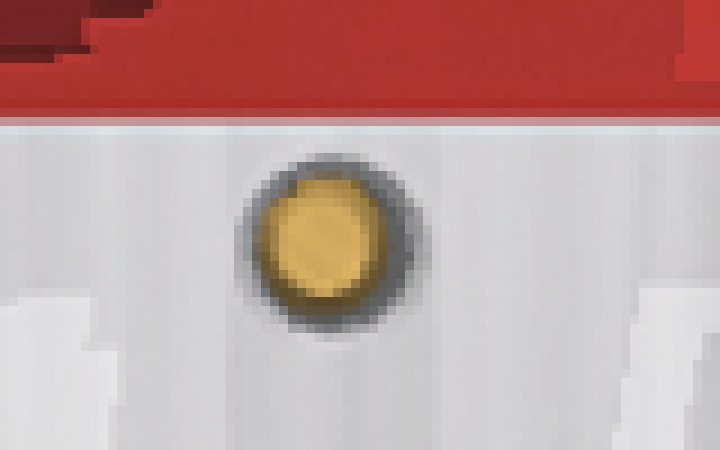

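Emit:
play_rows(targets="0 -0.03 0.06 0 0 0 -1; 0 0 0 0 0 0 -1")

```text
time: 12.02
position: [0.4889, -0.2309, 0.2368]
tool_rot: [2.249, 2.191, 0.001]
ft_force: [-1.0, 0.7, -3.8]
grip_width: 0.155
```

Emit:
play_rows(targets="0 0 0.06 0 0 0 -1; 0 0 0 0 0 0 -1")

```text
time: 12.28
position: [0.489, -0.2309, 0.2367]
tool_rot: [2.25, 2.191, 0.002]
ft_force: [-0.6, 0.2, -2.8]
grip_width: 0.154
```

Emit:
play_rows(targets="0 0 0.06 0 0 0 -1; 0 0 0 0 0 0 -1")

```text
time: 12.52
position: [0.489, -0.231, 0.2367]
tool_rot: [2.25, 2.192, 0.002]
ft_force: [-1.1, 0.5, -2.2]
grip_width: 0.156
```

Emit:
play_rows(targets="0 0 0 0 0 0 -0.2; 0 0 0 0 0 0 -0.2; 0 0 0 0 0 0 -0.2; 0 0 0 0 0 0 -0.2; 0 0 0 0 0 0 -0.2")

```text
time: 13.15
position: [0.4903, -0.2317, 0.2374]
tool_rot: [2.246, 2.188, 0.005]
ft_force: [0.8, 0.2, -0.0]
grip_width: 0.392
```

```bash
python3 look.py l7 .4887 -.2309 .30
```

```text
t 13.2 p [ 0.4903 -0.2317  0.2374] yang -0.0264 tilt [ 0.0062 -0.002 ] F [ 0.96  0.32 -0.39] M [-0.17  0.03 -0.03] w 0.399
2 rows
0.03 -0.06 -3.13 0.003 0.001 -0; 0.04 -0.07 -3.13 0.003 0.001 -0
```

View pics/l7.png

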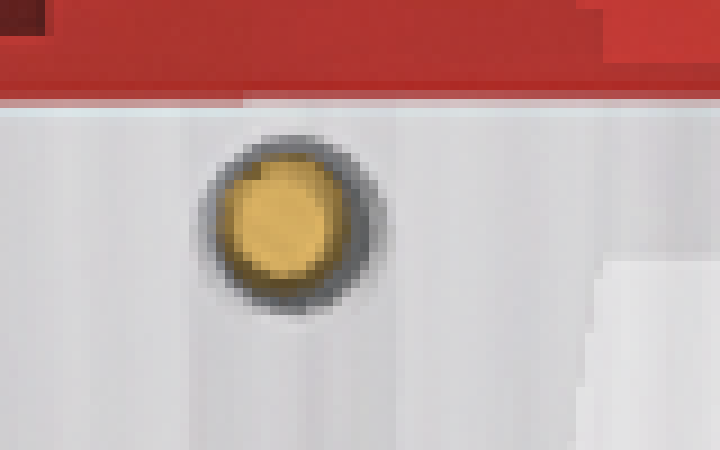

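Released; the pin stands in the hole and the plate did not move up. Lifting straight off.

Emit:
play_rows(targets="0 -0.1 -2 0.003 0.001 0 -0.2; 0 0 -4 0 0 0 -0.2; 0 0 -4 0 0 0 -0.2; 0 0 0 0 0 0 -0.2")

```text
time: 13.7
position: [0.4887, -0.2315, 0.3396]
tool_rot: [2.25, 2.19, 0.001]
ft_force: [0.3, 0.3, -1.0]
grip_width: 0.4
```

```bash
python3 - <<'E'
from m import *
from pl import *
from bench import ctrl
i=ctrl.get_image("wrist");cv2.imwrite("pics/w8.png",i["pixels"]);s=ctrl.get_state();info(s);pickle.dump((i,s),open("w8.pkl","wb"))
c=np.array([.5014,-.2313]);y=-.0264
X=np.array([np.cos(y),np.sin(y)]);Y=np.array([-np.sin(y),np.cos(y)])
P=c+28*X/1000+112*Y/1000
for a in (0,.4,.8,1.2,1.57):print(a,(P+.06*(-np.cos(a)*X+np.sin(a)*Y)).round(4))
print("pivot",P)
i2=ctrl.get_image("scene");cv2.imwrite("pics/s8.png",cv2.resize(i2["pixels"][150:290,120:300],None,fx=4,fy=4))
# knob through depth
h=hsv(i);dk=((h[...,2]<55)).astype(np.uint8);dk[130:]=0
k,l,st,cc=cv2.connectedComponentsWithStats(dk)
for j in range(1,k):
    if st[j,4]>100:print(st[j],cc[j],plane(i,cc[j],.09)[0])
E
```

```text
t 13.75 p [ 0.4881 -0.231   0.3378] yang -0.0266 tilt [-0.0017 -0.    ] F [ 0.04  0.13 -1.09] M [-0.05  0.07 -0.03] w 0.398
0 [ 0.4724 -0.1185]
0.4 [ 0.4777 -0.0953]
0.8 [ 0.4917 -0.0759]
1.2 [ 0.5121 -0.0636]
1.57 [ 0.5339 -0.0601]
pivot [ 0.5323467  -0.12007814]
[234  31  35  39 810] [251.42962963  51.29506173] [ 0.47377645 -0.11508649  0.09      ]
```

View pics/w8.png

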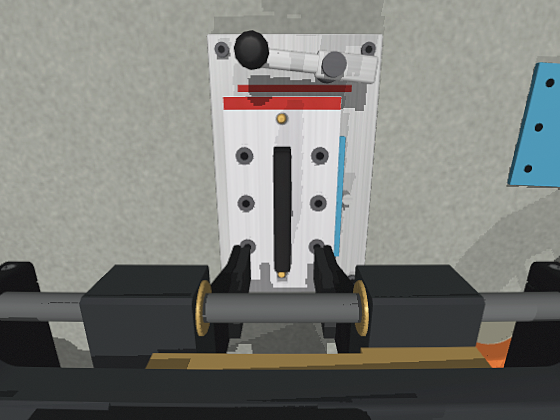

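View pics/s8.png

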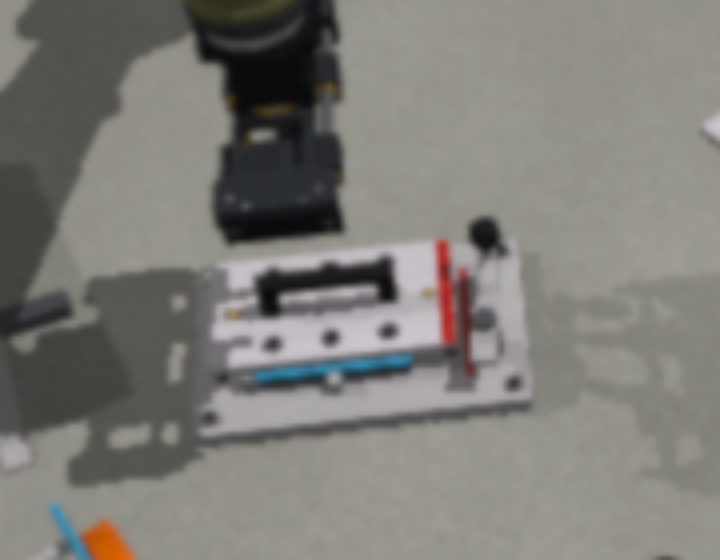

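```bash
python3 - <<'E'
from m import *
from pl import *
from bench import ctrl
i,s=pickle.load(open("w8.pkl","rb"))
for z in(.078,.084,.09):print(plane(i,(251.4,51.3),z))
o,r=ray(i,(251.4,49));print("depth pt",o+r[0]*i["depth"][49,251])
plan(ctrl.get_state(),[.473,-.1175,.30],-.026)
E
```

```text
[[ 0.47281135 -0.11330029  0.078     ]]
[[ 0.47328429 -0.11419458  0.084     ]]
[[ 0.47375722 -0.11508887  0.09      ]]
depth pt [ 0.47375203 -0.11357853  0.08902853]
2 rows
5.63 -0.88 1.83 -0.002 -0 -0; 5.64 -0.88 1.82 -0.002 -0 -0
```

Emit:
play_rows(targets="5.8 -0.9 1.8 -0.002 0 0 -0.2; 5.6 -0.7 1.8 -0.002 0 0 -0.2; 0 0 0 0 0 0 -0.2")

```text
time: 14.18
position: [0.4725, -0.1135, 0.2954]
tool_rot: [-2.251, -2.186, 0.008]
ft_force: [0.5, -0.5, -0.8]
grip_width: 0.401
```

```bash
python3 - <<'E'
from m import *
from pl import *
from bench import ctrl
i=ctrl.get_image("scene");cv2.imwrite("pics/s9.png",cv2.resize(i["pixels"][150:290,120:300],None,fx=4,fy=4))
s=ctrl.get_state();info(s);plan(s,[.4735,-.1155,.246],-.026)
E
```

```text
t 14.225 p [ 0.4728 -0.116   0.2962] yang -0.0323 tilt [-0.0048 -0.0025] F [ 0.09 -0.41 -1.2 ] M [-0.18  0.03 -0.01] w 0.4
1 rows
0.06 0.1 5.02 -0.005 0.003 -0.006
```

View pics/s9.png

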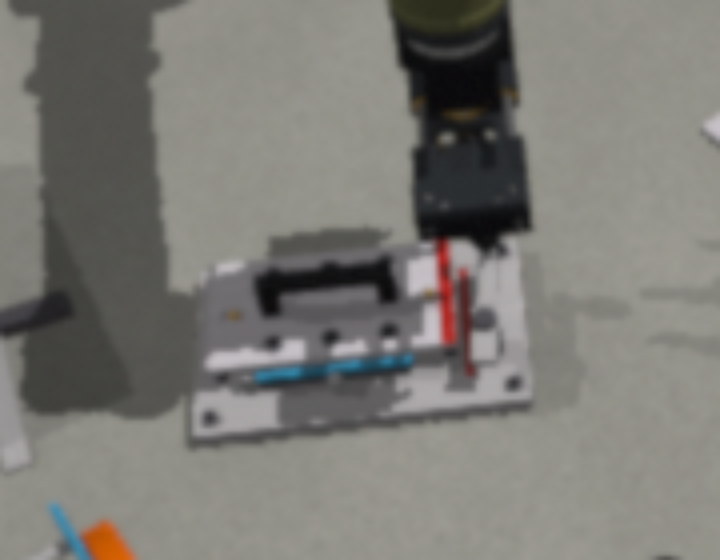

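Emit:
play_rows(targets="0 0.1 1.5 -0.005 0.003 -0.006 -0.2; 0 0 1 0 0 0 -0.2; 0 0 0 0 0 0 -0.2")

```text
time: 14.6
position: [0.4733, -0.1193, 0.2685]
tool_rot: [2.255, 2.187, -0.003]
ft_force: [0.8, -0.1, -1.1]
grip_width: 0.399
```

Emit:
play_rows(targets="0 0 1.2 0 0 0 -0.2; 0 0 1.2 0 0 0 -0.2; 0 0 0 0 0 0 -0.2")

```text
time: 14.98
position: [0.4733, -0.1205, 0.2427]
tool_rot: [2.257, 2.184, -0.004]
ft_force: [-0.4, 0.7, -0.4]
grip_width: 0.397
```

```bash
python3 - <<'E'
from m import *
from pl import *
from bench import ctrl
i=ctrl.get_image("wrist");cv2.imwrite("pics/w10.png",i["pixels"])
s=ctrl.get_state();info(s);plan(s,[.4735,-.1155,.246],-.026)
E
```

```text
t 15.025 p [ 0.4736 -0.1205  0.2432] yang -0.033 tilt [-0.0004 -0.0023] F [-0.34  0.51 -0.65] M [-0.05  0.04  0.  ] w 0.402
1 rows
0.5 -0.02 -0.28 -0 0.002 -0.007
```

View pics/w10.png

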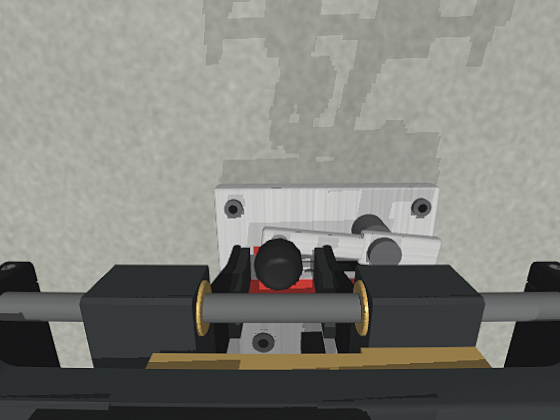

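Emit:
play_rows(targets="0.4 0 -0.2 0 0 0 -1; 0 0 0 0 0 0 -1; 0 0 0 0 0 0 -1; 0 0 0 0 0 0 -1", newtons=12)

```text
time: 15.52
position: [0.4723, -0.1161, 0.2455]
tool_rot: [-2.255, -2.183, 0.007]
ft_force: [-0.9, -0.3, -1.9]
grip_width: 0.261
```

```bash
python3 - <<'E'
from m import *
from pl import *
from bench import ctrl
i=ctrl.get_image("wrist");cv2.imwrite("pics/w11.png",i["pixels"][180:380,150:420])
s=ctrl.get_state();info(s)
E
```

```text
t 15.575 p [ 0.4724 -0.1161  0.2455] yang -0.0325 tilt [-0.0048 -0.0012] F [-0.86 -0.34 -1.81] M [-0.18  0.23 -0.03] w 0.264
```

View pics/w11.png

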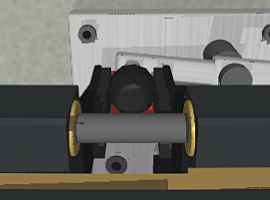

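Emit:
play_rows(targets="0.9 0.07 0 0 0 0.15 -1; 0.9 0.07 0 0 0 0.15 -1; 0.9 0.07 0 0 0 0.15 -1")

```text
time: 15.95
position: [0.4796, -0.0903, 0.2456]
tool_rot: [-2.7, -1.607, 0.006]
ft_force: [0.8, -1.0, -2.8]
grip_width: 0.264
```

```bash
cat > arc.py <<'E'
from pl import *
from bench import ctrl
s=ctrl.get_state();info(s);p=s["position"][:2]-np.array([.5323,-.119]);y=-.0264
X=np.array([np.cos(y),np.sin(y)]);Y=np.array([-np.sin(y),np.cos(y)])
print("a",np.arctan2(p@Y,-(p@X)),"r",np.hypot(*p))
E
python3 arc.py
```

```text
t 15.95 p [ 0.4796 -0.0903  0.2456] yang -0.4971 tilt [-0.0035 -0.0019] F [ 0.81 -0.96 -2.79] M [-0.36  0.01  0.13] w 0.264
a 0.47160520163735536 r 0.060031635356285175
```

Arc tracks well (radius 60 mm, a≈0.47).

Emit:
play_rows(targets="0.9 0.07 0 0 0 0.15 -1; 0.9 0.07 0 0 0 0.15 -1; 0.9 0.07 0 0 0 0.15 -1")

```text
time: 16.32
position: [0.4981, -0.0698, 0.2456]
tool_rot: [2.995, 0.942, -0.005]
ft_force: [-0.6, -1.8, -1.4]
grip_width: 0.263
```

```bash
python3 arc.py
```

```text
t 16.325 p [ 0.4981 -0.0698  0.2456] yang -0.9612 tilt [-0.0023 -0.0029] F [-0.6  -1.83 -1.45] M [-0.49  0.15  0.12] w 0.263
a 0.9366658305378023 r 0.05991227616689131
```

Emit:
play_rows(targets="0.9 0.07 0 0 0 0.15 -1; 0.9 0.07 0 0 0 0.15 -1; 0.9 0.07 0 0 0 0.15 -1")

```text
time: 16.7
position: [0.5238, -0.0598, 0.2455]
tool_rot: [3.129, 0.228, -0.004]
ft_force: [-0.0, -3.2, -1.8]
grip_width: 0.262
```

```bash
python3 arc.py
```

```text
t 16.7 p [ 0.5238 -0.0598  0.2455] yang -1.4253 tilt [-0.002  -0.0041] F [-0.05 -3.16 -1.85] M [-0.41  0.38  0.07] w 0.262
a 1.4017594931052564 r 0.059765409966930416
```

Emit:
play_rows(targets="0.7 0.04 0 0 0 0.12 -1; 0.3 0.02 0 0 0 0.05 -1; 0 0 0 0 0 0 -1")

```text
time: 17.08
position: [0.5319, -0.0592, 0.2452]
tool_rot: [3.137, -0.048, -0.021]
ft_force: [-0.6, -0.7, 0.6]
grip_width: 0.26
```

```bash
python3 arc.py
```

```text
t 17.075 p [ 0.5319 -0.0592  0.2452] yang -1.6011 tilt [-0.0132 -0.0035] F [-0.57 -0.66  0.57] M [-0.26  0.18  0.05] w 0.26
a 1.5376696428585162 r 0.05976100158997403
```

Emit:
play_rows(targets="0.3 0 0 0.003 0.012 0 -1; 0.2 0 0 0 0 0 -1")

```text
time: 17.32
position: [0.5331, -0.06, 0.2447]
tool_rot: [-3.14, 0.047, 0.024]
ft_force: [-5.3, -0.2, 8.4]
grip_width: 0.264
```

```bash
python3 arc.py
```

```text
t 17.325 p [ 0.5331 -0.06    0.2447] yang -1.601 tilt [-0.0153  0.0013] F [-5.32 -0.24  8.44] M [ 0.07  1.5  -0.03] w 0.264
a 1.5583276738303067 r 0.05896662068297093
```

At the stop (resisting force −5 N in x). Release and lift straight up.

Emit:
play_rows(targets="0 0 0 0 0 0 0.1; 0 0 0 0 0 0 0.1; 0 0 0 0 0 0 0.1; 0 0 -1 0 0 0 0.1; 0 0 -3 0 0 0 0.1; 0 0 -5 0 0 0 0.1; 0 0 -5 0 0 0 0.1; 0 0 0 0 0 0 0.1")

```text
time: 18.32
position: [0.5364, -0.06, 0.392]
tool_rot: [-3.14, 0.047, 0.012]
ft_force: [0.4, -0.2, -0.4]
grip_width: 0.55
```

```bash
python3 - <<'E'
from m import *
from pl import *
from bench import ctrl
s=ctrl.get_state();info(s)
i=ctrl.get_image("wrist");cv2.imwrite("pics/w12.png",i["pixels"])
i=ctrl.get_image("top");cv2.imwrite("pics/t12.png",cv2.resize(i["pixels"][165:257,290:422],None,fx=6,fy=6,interpolation=cv2.INTER_CUBIC))
i=ctrl.get_image("scene");cv2.imwrite("pics/s12.png",cv2.resize(i["pixels"][150:290,120:300],None,fx=4,fy=4))
E
```

```text
t 18.325 p [ 0.5364 -0.06    0.392 ] yang -1.6009 tilt [-0.0079  0.0013] F [ 0.43 -0.23 -0.39] M [-0.07  0.16 -0.01] w 0.55
```

View pics/w12.png

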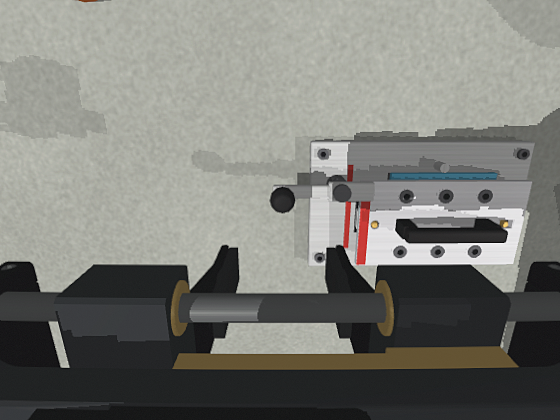

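View pics/t12.png

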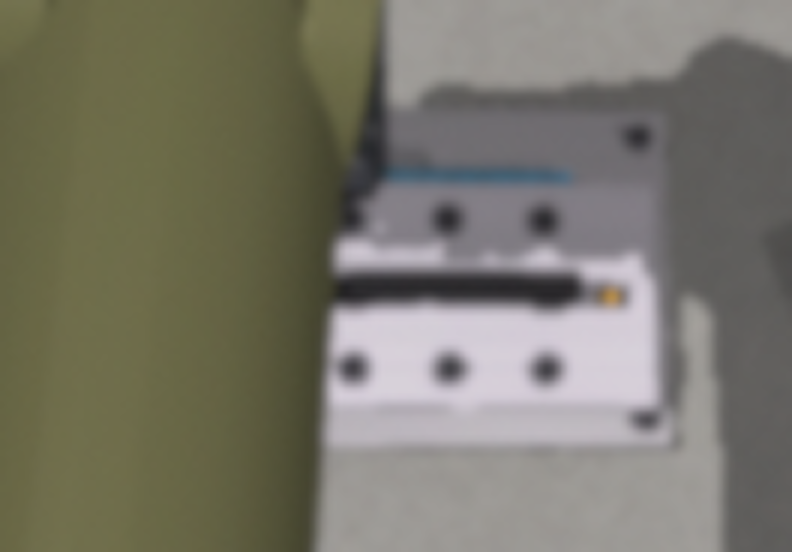

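View pics/s12.png

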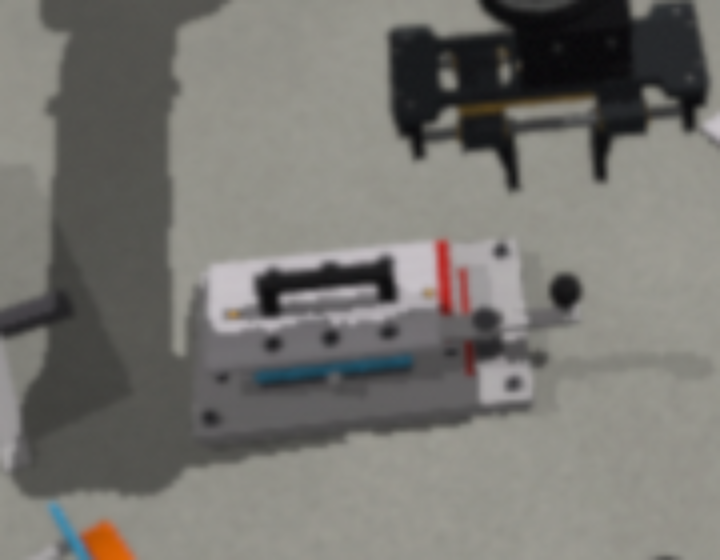

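```bash
python3 -c "
from bench import ctrl
print(ctrl.close_job())"
```

```text
the job is handed in; nothing more can be done
None
```

The template is seated on the blank with both pins in its holes, the strap is fully across its red end, and the job is handed in. It took 18.3 s of the 67 s allowed. The hand-in gives no verdict, so what follows rests on my own checks.

**What I did**
- **Picking the template:** I took the middle-sized of the three look-alikes, at (197,207) in the top picture. The smaller one was at (217,282) and the larger at (123,322). It measured 96 × 180 mm.
- **Fitting it:** I read the pin setting in the wrist camera at about -11.6 mm in x. I lined the round hole up over its pin by looking through it, then lowered the plate in 1–2 mm steps. It went down without touching the tips, so I never had to slide it about by feel.
- **Swinging the strap:** I gripped the knob, led it round its 60 mm arc, then let go and lifted clear.

**Last checks**
- **Seated height:** the hand stopped 34.0 mm above its grasp height, which matches the seat. Both brass pins showed in the hole and the slot.
- **Force on the pins:** no force from the pins showed in any reading during lowering. The lift on the wrist rose only about 3 N at the seat. Readings come only at the end of each move, so a brief peak in between would not show.
- **Strap:** the knob stood at about 1.56 rad and pushed back about 5 N against the stop. The last pictures show the strap's nose over the red end.
- **Loose things:** I did not re-measure their positions. The arm passed well above them and touched none that I saw.

**Disagreements:** the top and scene cameras differed by about 4 mm on the fixture, so I relied on the wrist camera. The knob also looked about 4 mm off its computed parked place, which made no difference to the grip. The arm hid the strap in the last top picture, so the strap check rests on the wrist and scene views.

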